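Line up the solder reels by size on the rack

TASK

Put the four solder reels away on the blue rack in order of size: stand each one upright in the middle of its own white disc, the smallest on the disc next to the red post and each larger one on the next disc along, so that the largest stands at the grey post. Let go of them all, and do not knock over the amber flux bottle that stands among them.

Things in the scene. Friction and masses are not known exactly. Their poses are not given: they have to be found in the camera images.
- reel_yellow: Loose solder reel, yellow flanges, silver wire, the smallest: upright rigid cylinder 36 mm in diameter, 28 mm high, about 50 g. Origin: centre of its underside; z up its axis; any yaw. Starts on the bench before the rack, in a rough row along y with the other reels, the amber bottle and an orange pot (52 mm wide, 28 high); neighbours 90 mm or more apart (more room to grip along x).
- reel_green: Loose solder reel, green flanges, silver wire, the second smallest: upright rigid cylinder 46 mm in diameter, 36 mm high, about 100 g. Origin: centre of its underside; z up its axis; any yaw. Starts on the bench before the rack, in a rough row along y with the other reels, the amber bottle and an orange pot (52 mm wide, 28 high); neighbours 90 mm or more apart (more room to grip along x).
- reel_purple: Loose solder reel, purple flanges, silver wire, the second largest: upright rigid cylinder 56 mm in diameter, 44 mm high, about 180 g. Origin: centre of its underside; z up its axis; any yaw. Starts on the bench before the rack, in a rough row along y with the other reels, the amber bottle and an orange pot (52 mm wide, 28 high); neighbours 90 mm or more apart (more room to grip along x).
- reel_black: Loose solder reel, black flanges, silver wire, the largest: upright rigid cylinder 66 mm in diameter, 52 mm high, about 300 g. Origin: centre of its underside; z up its axis; any yaw. Starts on the bench before the rack, in a rough row along y with the other reels, the amber bottle and an orange pot (52 mm wide, 28 high); neighbours 90 mm or more apart (more room to grip along x).
- seat_a: White disc with a black centre dot, 60 mm in diameter, 2 mm thick, one of four fixed in a row 95 mm apart on a fixed flat blue strip (the rack: 460 x 88 x 8 mm, turned up to 0.2 rad); first, at the rack's +y end. Origin: centre of the disc's underside, 8 mm above the bench; a reel stands 2 mm above it. y along the row to the +y end, x across it, away from the robot.
- seat_b: White disc with a black centre dot, 60 mm in diameter, 2 mm thick, one of four fixed in a row 95 mm apart on a fixed flat blue strip (the rack: 460 x 88 x 8 mm, turned up to 0.2 rad); second from the +y end. Origin: centre of the disc's underside, 8 mm above the bench; a reel stands 2 mm above it. y along the row to the +y end, x across it, away from the robot.
- seat_c: White disc with a black centre dot, 60 mm in diameter, 2 mm thick, one of four fixed in a row 95 mm apart on a fixed flat blue strip (the rack: 460 x 88 x 8 mm, turned up to 0.2 rad); third from the +y end. Origin: centre of the disc's underside, 8 mm above the bench; a reel stands 2 mm above it. y along the row to the +y end, x across it, away from the robot.
- seat_d: White disc with a black centre dot, 60 mm in diameter, 2 mm thick, one of four fixed in a row 95 mm apart on a fixed flat blue strip (the rack: 460 x 88 x 8 mm, turned up to 0.2 rad); last, at the rack's -y end. Origin: centre of the disc's underside, 8 mm above the bench; a reel stands 2 mm above it. y along the row to the +y end, x across it, away from the robot.
- red_post: Bright red fixed post, 18 mm in diameter, 40 mm high, at one end of the rack, in line with the discs and 65.5 mm beyond the centre of the end disc. It may be at either end; a like post in grey stands at the other end. Origin at the centre of its underside.
- flux_bottle: Small loose amber glass bottle with a white cap, 32 mm in diameter, 68 mm high, standing among the reels at the start; not to be moved to the rack. Origin at the centre of its underside, z up.

How it is judged:
By the outcome, as a careful person would: the job done as asked, in the order asked, and still so for the second after the job is handed in, with the robot touching nothing.
It also fails if it takes over 109 s, if anything falls off the work surface, if the arm or the gripper's body presses on something with over 40 N, if the wrist force passes 120 N, or if a joint passes its speed limit or range.

ROBOT

A 6-joint arm with a two-finger parallel gripper is mounted at the origin on the work surface. World frame = base frame: x ahead of the robot, y to its left, z up, the work surface at z = 0. Lengths are in m, angles in degrees, forces in N, time in s.
With the tool pointing down it reaches from about 0.35 to 0.875 m from the base axis. Payload 4.2 kg.
Tool frame: the origin (TCP) lies on the centre line of the jaws, within the pads' length; the fingertips stand 25 mm ahead of it and the grasp point (between the pads) lies 6 mm ahead of it (finger_overhang is the distance from the TCP to the fingertips, in m); z points along the fingers, y is the line along which they close (so a half turn about z gives the same grasp; the last joint's range is limited). The gripper opens to 87 mm and grips with 3 to 60 N. Pads are 19 mm wide; open, the fingers measure 117 mm over their backs; the gripper's body (75 mm by 190 mm) begins 51 mm behind the grasp point.
Start: joints at [-56.402, 22.042, 0.453, 0, -68.411, -14.817], TCP at [0.201, -0.592, 0.21] pointing down, gripper open.
Joint ranges: [-179.83, 179.83], [-69.29, 118.12], [-61.27, 80.66], [-181.25, 117.63], [-171.15, -9.14], [-177.46, 177.46]. Speed limits (degrees/s): [159.86, 159.86, 180, 180, 180, 180].

INTERFACE

Orientations are given as a 3x3 rotation matrix whose columns are the frame's x, y, z axes.
In Python, from station import sense, capture, finish_job, spot_in, tip_of, finger_overhang gives the robot as it stands. The module is installed in compiled form; this text tells all that it offers.
- The arm moves only by the tool servo_tool, never from a script. Its arguments are lists of equal length, an entry for each row: "slide": the shift along the tool's x, y, z in m, a list of three; "spin": the turn about the tool's z in degrees; "grip": the closure, from 0 (fully open) to 1 (shut). A call has exactly 5 rows; each row is the pose to reach, as a shift and turn from the pose commanded when the call began, along the tool's axes at that moment; what a row does not reach only later rows make up. A row lasts 1/12 s, in which the tool goes at most 41.7 mm and 7.16 degrees, less where a joint would pass 70% of its speed; a pose out of reach is approached as far as the arm can. A call with a gripper value outside its range is refused whole. The fingers move at their own pace and stop on an object; the grip force is fixed at half the most. Time passes only in rows, so rows that repeat a pose let the fingers close, or fill a call up. It gives the time, the measured TCP pose, the force, the opening and the grip force at its end, in the units of the state.
- sense(): the state, without advancing time (a new reading comes with each control period).
- capture(name): name is "side" or "top" or "wrist"; returns a dict with "pixels" (480x640x3 uint8, blue, green, red), "depth" (480x640 float32, m along the optical axis (not along the pixel's ray), 0 where there is no reading), "fx", "fy", "cx", "cy" (pixels), "R" (3x3) and "t" (3): a world point X has camera coordinates R X + t; the wrist camera has in their place "hand_eye" (4x4, takes a point from camera to tool coordinates, whose origin is the TCP and whose axes are the flange's). Camera axes: x right, y down, z forward; pixel columns grow to the right and rows downward; lengths in m; the calibration is good to about 2 mm. A picture is of the moment at which its call begins: read the wrist's pose just before it.
- finish_job(): hands the job in; it is judged then, once.
Trained networks look in the newest picture that a camera, given by its name, has taken for a name from the list of things; names that differ only in an ending like _2 or _b are one class to them, and where a whole thing is asked for, a point or a joint stands for the part that bears it (a point fixed in the world has none). Each returns a list of dicts, best first, with "conf" (0 to 1); they miss things now and then, are a little off and sometimes report something else, mostly with a low value. They report only what shows in the picture. A call takes as long as a camera call.
- spot_in(thing, camera): "point" ([x, y, z] in m, in world coordinates, good to about 4 mm: the middle of the surface that is visible of it).
- tip_of(thing, camera): "point" ([x, y, z] in m, in world coordinates, good to about 4 mm: a listed point, or the origin of a listed thing).
The state is a dict: "time_s": time; "joints": joint angles; "joint_velocities": joint speeds; "effort": joint torques, N m; "tcp_pos": TCP position; "ee_rot": TCP orientation; "wrist_force": force on the tool from outside, world axes, zero at the start; "moment": the same for the moment, N m; "gripper_width": opening from 0.0 (shut) to 1.0 (fully open); "gripper_force": force on a finger pad.
Only numpy, scipy, OpenCV 4.12 (cv2) and the standard library are available. Lean on these libraries where they do the work, as an engineer would, in place of code of your own. Each camera call takes 0.05 s, during which the arm holds its last target. There are 200 camera calls.

## Working session

There is one attempt and no reset: what is moved stays moved. The work goes in short steps, Python scripts to look and compute and a tool call to move; the robot and the scene stay as the last step left them, time stands still between calls to the robot, and variables do not carry over. Pictures are saved under pics/ and viewed, at most 14 in all, crops included, and the job is handed in when it is done.

Besides the shell and the picture viewer there is one more tool, called after "Call:" as name([rows], argument=value, ...), one row to a line, values as JSON. servo_tool: Moves the arm, as the interface text tells. Its arguments: {"type":"object","properties":{"slide":{"type":"array"},"spin":{"type":"array"},"grip":{"type":"array"}},"required":["slide","spin","grip"]}

```bash
mkdir -p pics; python3 - <<'E'
from station import *
import cv2,numpy as np
s=sense();print(s['time_s'],s['tcp_pos'],np.round(s['ee_rot'],3),s['gripper_width'],finger_overhang)
for c in('top','side'):
    d=capture(c);cv2.imwrite(f'pics/{c}0.png',d['pixels']);np.savez(f'{c}0.npz',**d)
    print(c,np.round(d['R'],3),d['t'],d['fx'],d['cx'],d['cy'])
    for n in ['reel_yellow','reel_green','reel_purple','reel_black','seat_a','red_post','flux_bottle']:
        for r in tip_of(n,c)[:4]: print(n,np.round(r['point'],4),round(r['conf'],2))
E
```

```text
0.0 [ 0.20104005 -0.5910889   0.20884793] [[-0.947 -0.322 -0.001]
 [-0.322  0.947  0.002]
 [ 0.     0.002 -1.   ]] 1.0057281990172744 0.025
top [[-0.018 -0.999  0.049]
 [-0.993  0.012 -0.118]
 [ 0.117 -0.051 -0.992]] [-0.00914852  0.54429614  0.62693968] 438.5650948316823 319.6995113921531 239.12735540709124
reel_yellow [ 0.4321 -0.0536 -0.0056] 0.86
reel_green [ 0.4376 -0.2696  0.0055] 0.88
reel_green [ 0.4312 -0.0576 -0.0031] 0.23
reel_purple [0.4512 0.276  0.0026] 0.61
reel_black [0.4384 0.1704 0.0039] 0.72
seat_a [ 0.6552 -0.0802  0.0058] 0.91
seat_a [ 0.6688 -0.1709  0.0114] 0.8
seat_a [0.619  0.1132 0.0074] 0.73
seat_a [0.6365 0.016  0.0083] 0.72
red_post [ 0.6826 -0.2395  0.0113] 0.63
flux_bottle [ 0.4294 -0.1636  0.0019] 0.71
flux_bottle [0.6355 0.0159 0.0082] 0.43
side [[ 0.997 -0.08   0.008]
 [-0.042 -0.598 -0.8  ]
 [ 0.069  0.797 -0.6  ]] [-0.55728155  0.07624296  0.6918506 ] 456.54643168249277 324.6288601103655 238.70713910138394
reel_yellow [ 0.4297 -0.0603  0.0013] 0.63
reel_green [ 0.4443 -0.2705 -0.0018] 0.84
reel_green [0.6378 0.0121 0.01  ] 0.69
reel_purple [4.441e-01 2.786e-01 4.000e-04] 0.78
reel_black [ 0.4392  0.1738 -0.0038] 0.72
seat_a [0.6384 0.0121 0.0104] 0.96
seat_a [ 0.6704 -0.1668  0.0071] 0.92
seat_a [ 0.6527 -0.084   0.0095] 0.81
seat_a [0.6205 0.1071 0.0061] 0.76
red_post [ 0.6847 -0.2371  0.0101] 0.69
flux_bottle [ 0.4284 -0.1663 -0.0007] 0.73
```

View pics/top0.png

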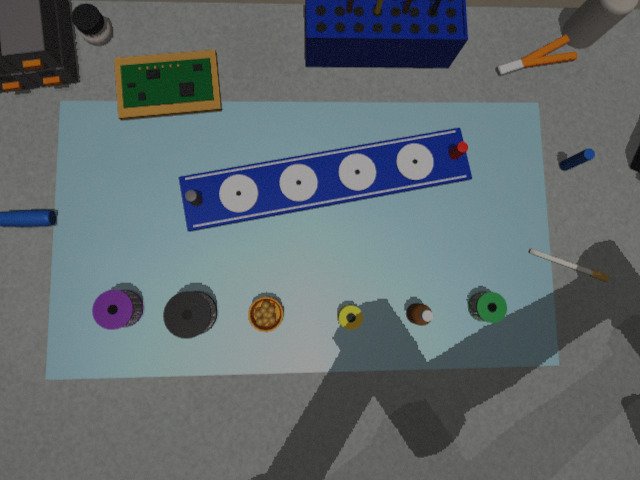

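View pics/side0.png

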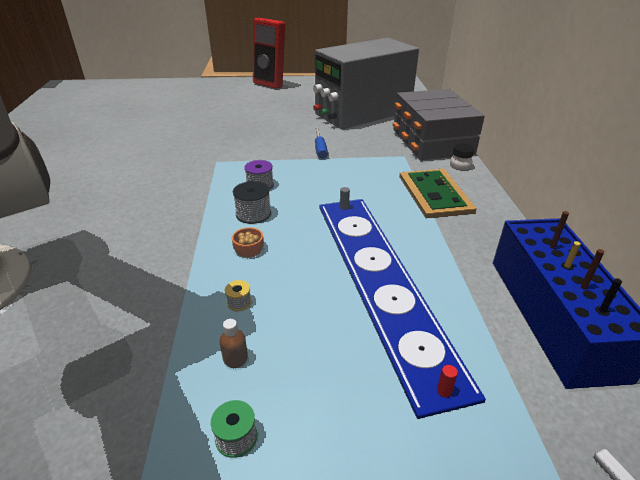

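The top picture shows the reels in a row: purple (113,309), black (190,314), yellow (350,317) and green (491,307). The orange pot is at (266,314) and the bottle at (420,315). The red post (460,148) is at the rack's -y end and the side picture agrees, so yellow goes to seat_d, green to seat_c, purple to seat_b and black to seat_a.

```bash
cat > h.py <<'E'
import cv2,numpy as np
def cloud(d):
    v,u=np.mgrid[:480,:640];z=d['depth']
    P=np.stack([(u-d['cx'])/d['fx']*z,(v-d['cy'])/d['fy']*z,z],-1)
    W=(P-d['t'])@d['R']; W[z==0]=np.nan; return W
def circ(W,mask,r):
    p=W[mask][:,:2]
    if len(p)<10:return None,len(p)
    c,R=cv2.minEnclosingCircle(p.astype(np.float32).reshape(-1,1,2))
    return (*np.round(c,4),round(float(R),4),*np.round(np.median(p,0),4),round(float(np.median(W[mask][:,2])),4)),len(p)
REEL={'yellow':(.431,-.056,.028,.018),'green':(.441,-.27,.036,.023),'purple':(.447,.277,.044,.028),'black':(.439,.172,.052,.033)}
SEAT={'a':(.62,.11),'b':(.637,.014),'c':(.654,-.082),'d':(.67,-.169)}
E
python3 - <<'E'
from h import *
for c in('top','side'):
    d=dict(np.load(c+'0.npz'));W=cloud(d);g=d['pixels'].astype(int)
    for n,(x,y,h,r) in REEL.items():
        m=(np.hypot(W[...,0]-x,W[...,1]-y)<r+.012)&(abs(W[...,2]-h)<.005)
        print(c,n,circ(W,m,r))
    for n,(x,y) in SEAT.items():
        m=(np.hypot(W[...,0]-x,W[...,1]-y)<.045)&(abs(W[...,2]-.01)<.01)&(g.min(2)>90)&(g.max(2)-g.min(2)<50)
        m=cv2.morphologyEx(m.astype(np.uint8),cv2.MORPH_OPEN,np.ones((5,5)))>0
        print(c,n,circ(W,m,.03))
    m=(W[...,2]>.02)&(W[...,2]<.08)&(np.hypot(W[...,0]-.429,W[...,1]+.165)<.04); print('bottle',circ(W,m,0))
E
```

```text
top yellow ((np.float64(0.4266), np.float64(-0.061), 0.0181, np.float64(0.4262), np.float64(-0.0605), 0.0289), 459)
top green ((np.float64(0.4383), np.float64(-0.272), 0.0233, np.float64(0.4382), np.float64(-0.2715), 0.0367), 752)
top purple ((np.float64(0.4456), np.float64(0.2792), 0.0284, np.float64(0.4456), np.float64(0.279), 0.0452), 1291)
top black ((np.float64(0.4369), np.float64(0.1734), 0.0332, np.float64(0.4367), np.float64(0.1732), 0.053), 1781)
top a ((np.float64(0.6209), np.float64(0.1081), 0.0307, np.float64(0.6208), np.float64(0.108), 0.0111), 1132)
top b ((np.float64(0.6381), np.float64(0.0144), 0.0307, np.float64(0.6373), np.float64(0.0145), 0.0111), 1093)
top c ((np.float64(0.6543), np.float64(-0.0798), 0.0309, np.float64(0.6549), np.float64(-0.0796), 0.0111), 1035)
top d ((np.float64(0.6712), np.float64(-0.1726), 0.0313, np.float64(0.6706), np.float64(-0.1725), 0.0109), 1038)
bottle ((np.float64(0.4294), np.float64(-0.1639), 0.0158, np.float64(0.4306), np.float64(-0.159), 0.0464), 432)
side yellow ((np.float64(0.4272), np.float64(-0.0603), 0.0191, np.float64(0.4279)
[... 240 characters left out ...]
oat64(0.274), 0.0455), 354)
side black ((np.float64(0.4382), np.float64(0.1731), 0.0338, np.float64(0.438), np.float64(0.1693), 0.0534), 621)
side a ((np.float64(0.6219), np.float64(0.1072), 0.0313, np.float64(0.621), np.float64(0.1068), 0.0113), 519)
side b ((np.float64(0.638), np.float64(0.0149), 0.0311, np.float64(0.6375), np.float64(0.0131), 0.0113), 700)
side c ((np.float64(0.6533), np.float64(-0.0787), 0.031, np.float64(0.6545), np.float64(-0.0808), 0.0112), 925)
side d ((np.float64(0.6716), np.float64(-0.1722), 0.0308, np.float64(0.6709), np.float64(-0.1737), 0.0111), 1306)
bottle ((np.float64(0.4305), np.float64(-0.1652), 0.0161, np.float64(0.4319), np.float64(-0.1723), 0.0446), 826)
```

Call:
servo_tool([
  [-0.033,0.022,0],
  [-0.066,0.045,0],
  [-0.098,0.068,0.01],
  [-0.131,0.09,0.02],
  [-0.164,0.113,0.03],
], spin=[-7.1,-14.2,-21.3,-28.4,-35.5], grip=[0,0,0,0,0])

```text
time_s: 1.22
tcp_pos: [0.3209, -0.4306, 0.18]
ee_rot: [[-0.579, -0.815, 0.001], [-0.815, 0.579, -0.001], [0.0, -0.001, -1.0]]
wrist_force: [0.7, -0.9, 0.2]
gripper_width: 1.001
gripper_force: 0.0
```

Call:
servo_tool([
  [-0.04,-0.001,0.006],
  [-0.08,-0.002,0.012],
  [-0.12,-0.003,0.018],
  [-0.16,-0.004,0.024],
  [-0.198,-0.004,0.03],
], spin=[-7.1,-14.2,-21.3,-28.4,-35.4], grip=[0,0,0,0,0])

```text
time_s: 1.63
tcp_pos: [0.4402, -0.2717, 0.1501]
ee_rot: [[0.001, -1.0, 0.001], [-1.0, -0.001, -0.0], [0.0, -0.001, -1.0]]
wrist_force: [0.1, -0.4, 0.7]
gripper_width: 1.002
gripper_force: 0.0
```

Call:
servo_tool([
  [0,0,0.02],
  [0,0,0.04],
  [0,0,0.05],
  [0,0,0.05],
  [0,0,0.05],
], spin=[0,0,0,0,0], grip=[0,0,0,0,0])

```text
time_s: 2.05
tcp_pos: [0.4389, -0.2739, 0.1]
ee_rot: [[-0.006, -1.0, -0.001], [-1.0, 0.006, -0.0], [0.0, 0.001, -1.0]]
wrist_force: [0.0, -0.4, 0.3]
gripper_width: 1.0
gripper_force: 0.0
```

Call:
servo_tool([
  [-0.001,0,0.02],
  [-0.001,0,0.04],
  [-0.001,0,0.06],
  [-0.001,0,0.07],
  [-0.001,0,0.07],
], spin=[0,0,0,0,0], grip=[0,0,0,0,0.3])

```text
time_s: 2.47
tcp_pos: [0.4379, -0.2728, 0.0289]
ee_rot: [[-0.007, -1.0, -0.003], [-1.0, 0.007, 0.001], [-0.001, 0.003, -1.0]]
wrist_force: [-0.1, 1.3, -0.8]
gripper_width: 0.977
gripper_force: 0.0
```

Call:
servo_tool([
  [0,0,0],
  [0,0,0],
  [0,0,0],
  [0,0,0],
  [0,0,0],
], spin=[0,0,0,0,0], grip=[1,1,1,1,1])

```text
time_s: 2.88
tcp_pos: [0.4395, -0.2727, 0.0308]
ee_rot: [[-0.006, -1.0, 0.002], [-1.0, 0.006, -0.0], [0.0, -0.002, -1.0]]
wrist_force: [-1.1, -0.3, 0.3]
gripper_width: 0.628
gripper_force: 0.0
```

Call:
servo_tool([
  [0,0,0],
  [0,0,0],
  [0,0,0],
  [0,0,0],
  [0,0,0],
], spin=[0,0,0,0,0], grip=[1,1,1,1,1])

```text
time_s: 3.3
tcp_pos: [0.439, -0.2725, 0.0299]
ee_rot: [[-0.006, -1.0, -0.0], [-1.0, 0.006, 0.0], [-0.0, 0.0, -1.0]]
wrist_force: [-0.0, -0.9, -0.3]
gripper_width: 0.251
gripper_force: 0.0
```

The fingers closed to about 22 mm, well under 46 mm, so the green reel wasn't caught. I'll look.

```bash
python3 - <<'E'
from station import *
from h import *
s=sense();print(s['time_s'],s['tcp_pos'],s['gripper_width'],s['gripper_force'],s['joints'])
c=capture('side');t=capture('top')
print(tip_of('reel_green','side')[:2],tip_of('reel_green','top')[:2])
im=np.hstack([cv2.resize(c['pixels'][330:480,120:340],None,fx=1.8,fy=1.8),cv2.resize(t['pixels'][220:370,380:600],None,fx=1.8,fy=1.8)])
cv2.imwrite('pics/g1.png',im);print(im.shape)
E
```

```text
3.3 [ 0.43895752 -0.27246519  0.02992175] 0.25097550140768893 0.0 [-1.38106248e+01  2.37117227e+01 -2.75109152e+01  8.97608846e-04
 -3.87829755e+01  1.34932053e+01]
[{'point': [0.4427, -0.2722, -0.0018], 'conf': 0.96}] []
(270, 792, 3)
```

View pics/g1.png

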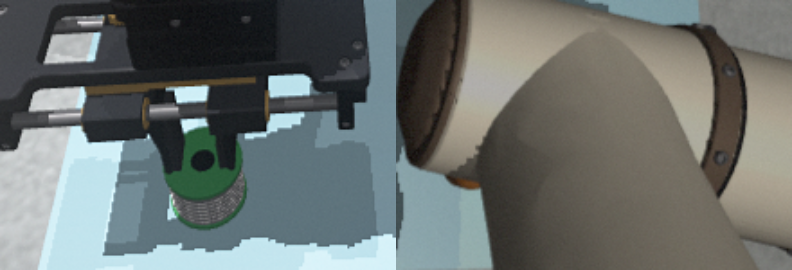

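The fingers (175,160) and (228,160) in the left crop hang over the green reel's top face at (203,160), not round its sides. The gripper seems higher than its TCP reading says, so I'll measure it.

```bash
python3 - <<'E'
from station import *
from h import *
d=capture('side');W=cloud(d)
for (u,v) in [(175,120),(175,140),(172,150),(175,160),(176,166),(228,150),(228,162),(203,160),(205,200),(215,100),(100,130)]:
    a,b=int(120+u/1.8),int(330+v/1.8);print((u,v),np.round(W[b,a],4))
w=capture('wrist');print(np.round(w['hand_eye'],3))
cv2.imwrite('pics/w1.png',w['pixels'])
im=cv2.resize(d['pixels'][350:450,180:300],None,fx=6,fy=6,interpolation=cv2.INTER_NEAREST);cv2.imwrite('pics/g2.png',im)
E
```

```text
(175, 120) [ 0.4377 -0.3026  0.1236]
(175, 140) [ 0.4293 -0.2823  0.0763]
(172, 150) [ 0.4198 -0.2628  0.0363]
(175, 160) [ 0.4226 -0.2691  0.0366]
(176, 166) [ 0.4233 -0.2745  0.0377]
(228, 150) [ 0.4527 -0.2646  0.0351]
(228, 162) [ 0.4536 -0.2747  0.038 ]
(203, 160) [ 0.4384 -0.2701  0.0363]
(205, 200) [ 0.4407 -0.2931  0.0311]
(215, 100) [ 0.4585 -0.3028  0.1378]
(100, 130) [ 0.403  -0.3092  0.1284]
[[-0.001 -0.966 -0.257  0.069]
 [ 1.    -0.001  0.001  0.   ]
 [-0.001 -0.257  0.966 -0.175]
 [ 0.     0.     0.     1.   ]]
```

View pics/w1.png

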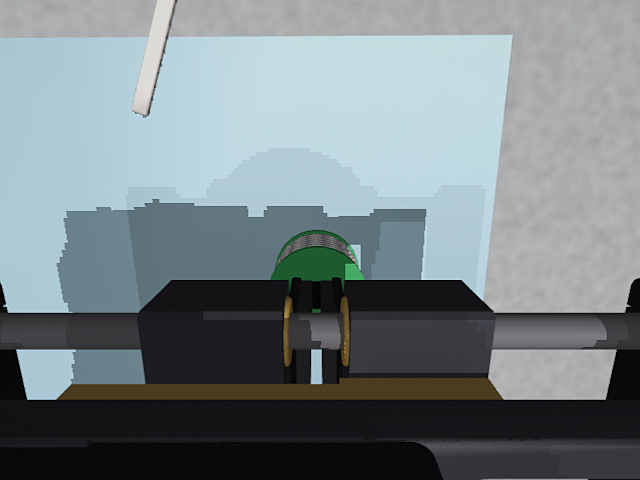

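View pics/g2.png

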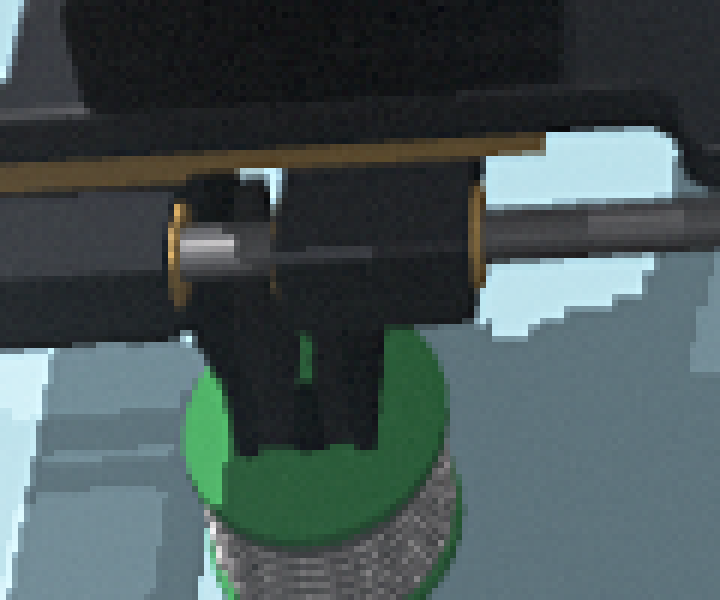

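The wrist view shows the fingers almost shut at (318,330) above the green reel, and the crop shows the tips ending at (240–380,450) over its top face. I'll work out the true tip height.

```bash
python3 - <<'E'
from station import *
from h import *
s=sense();d=capture('side');print(s['time_s'],s['tcp_pos'],s['gripper_width'],s['wrist_force'])
W=cloud(d);R,t=d['R'],d['t'];C=-R.T@t
def at_y(u,v,y):
    r=R.T@np.array([(u-d['cx'])/d['fx'],(v-d['cy'])/d['fy'],1]);return C+r*(y-C[1])/r[1]
for y in(-.272,-.282): print(at_y(180+50,350+75,y))
col=180+240//6
for v in range(400,432,2): print(v,np.round(W[v,180+42],4),np.round(W[v,180+60],4))
E
```

```text
3.6 [ 0.43899632 -0.27247659  0.02992148] 0.028031323080312715 [-0.16215831  1.14925008  0.02536109]
[ 0.43530956 -0.272       0.0264187 ]
[ 0.43803164 -0.282       0.04270886]
400 [ 0.4353 -0.2814  0.0861] [ 0.4585 -0.3092  0.125 ]
402 [ 0.4346 -0.2806  0.0815] [ 0.4583 -0.3097  0.1227]
404 [ 0.4345 -0.2816  0.0798] [ 0.458  -0.3096  0.1196]
406 [ 0.4341 -0.2818  0.0767] [ 0.4491 -0.2707  0.0579]
408 [ 0.4333 -0.2804  0.0711] [ 0.4491 -0.2726  0.0572]
410 [ 0.433  -0.281   0.0687] [ 0.4488 -0.273   0.0543]
412 [ 0.4331 -0.2826  0.0677] [ 0.4491 -0.2756  0.0548]
414 [ 0.4327 -0.2827  0.0645] [ 0.449  -0.2769  0.0533]
416 [ 0.4322 -0.2828  0.061 ] [ 0.4491 -0.279   0.053 ]
418 [ 0.4317 -0.2825  0.057 ] [ 0.4489 -0.2795  0.0501]
420 [ 0.431  -0.2816  0.0521] [ 0.4491 -0.2821  0.0508]
422 [ 0.4308 -0.2825  0.05  ] [ 0.4488 -0.2825  0.0478]
424 [ 0.4302 -0.282   0.0455] [ 0.4486 -0.2833  0.0454]
426 [ 0.4288 -0.2789  0.0368] [ 0.4477 -0.2808  0.0376]
428 [ 0.429  -0.2811  0.0366] [ 0.4477 -0.2826  0.0368]
430 [ 0.4293 -0.2834  0.0368] [ 0.4477 -0.2842  0.0357]
```

```bash
python3 - <<'E'
from station import *
from h import *
d=capture('wrist');H=d['hand_eye'];d['R']=H[:3,:3].T;d['t']=-H[:3,:3].T@H[:3,3]
W=cloud(d)
for p in [(60,100),(200,100),(400,100),(317,262),(110,320),(400,230),(318,292),(300,350),(335,350),(200,340),(320,430)]: print(p,np.round(W[p[1],p[0]],4))
t=dict(np.load('top0.npz'));T=cloud(t)
s=dict(np.load('side0.npz'));S=cloud(s)
print('bench z',np.nanmedian(T[240:260,200:400,2]),np.nanmedian(S[300:400,270:330,2]))
E
```

```text
(60, 100) [ 0.0878 -0.1266  0.0294]
(200, 100) [ 0.0877 -0.0571  0.0288]
(400, 100) [0.0877 0.0417 0.0285]
(317, 262) [ 0.0151  0.0006 -0.0066]
(110, 320) [ 0.0311 -0.0447 -0.0977]
(400, 230) [0.0216 0.0455 0.0295]
(318, 292) [ 0.0087  0.0009 -0.0268]
(300, 350) [ 0.0028 -0.0051 -0.062 ]
(335, 350) [ 0.0101  0.0056 -0.0745]
(200, 340) [ 0.0315 -0.0224 -0.1072]
(320, 430) [ 0.0239  0.0007 -0.1225]
bench z 0.0014172021501441675 0.0016513139916365643
```

The TCP reading agrees with the bench, but the fingertips end about 14 mm behind the TCP instead of 25 mm ahead of it. I'll open and check the tips with the fingers apart.

Call:
servo_tool([
  [0,0,-0.01],
  [0,0,-0.02],
  [0,0,-0.02],
  [0,0,-0.02],
  [0,0,-0.02],
], spin=[0,0,0,0,0], grip=[0,0,0,0,0])

```text
time_s: 4.12
tcp_pos: [0.439, -0.2724, 0.0503]
ee_rot: [[-0.006, -1.0, 0.001], [-1.0, 0.006, -0.0], [0.0, -0.001, -1.0]]
wrist_force: [-0.4, 0.5, 0.4]
gripper_width: 0.308
gripper_force: 0.0
```

Call:
servo_tool([
  [0,0,0],
  [0,0,0],
  [0,0,0],
  [0,0,0],
  [0,0,0],
], spin=[0,0,0,0,0], grip=[0,0,0,0,0])

```text
time_s: 4.53
tcp_pos: [0.4389, -0.2725, 0.0498]
ee_rot: [[-0.006, -1.0, -0.0], [-1.0, 0.006, 0.0], [-0.0, 0.0, -1.0]]
wrist_force: [-0.6, -0.0, 0.1]
gripper_width: 0.685
gripper_force: 0.0
```

```bash
python3 - <<'E'
from station import *
import station
from h import *
s=sense();d=capture('side');print(s['time_s'],s['tcp_pos'],s['gripper_width'],station.finger_overhang)
W=cloud(d)
x,y,_=s['tcp_pos']
m=(abs(W[...,1]-y)<.014)&(abs(W[...,0]-x)<.08)&(W[...,2]>.041)
for lo,hi in((-.08,-.03),(.03,.08)):
    k=m&(W[...,0]-x>lo)&(W[...,0]-x<hi);P=W[k];i=np.argsort(P[:,2])[:6];print(np.round(P[i],4), np.round(np.nanmin(P,0),4),np.round(np.nanmax(P,0),4))
cv2.imwrite('pics/g3.png',cv2.resize(d['pixels'][330:480,120:340],None,fx=3,fy=3))
E
```

```text
4.5333 [ 0.43889858 -0.27247715  0.04976306] 0.6850479897064621 0.025
[[ 0.4085 -0.2803  0.0635]
 [ 0.4009 -0.282   0.0636]
 [ 0.4057 -0.2805  0.0641]
 [ 0.403  -0.2825  0.0641]
 [ 0.4047 -0.2805  0.0643]
 [ 0.4056 -0.2796  0.0645]] [ 0.3589 -0.2864  0.0635] [ 0.4089 -0.2585  0.4266]
[[ 0.4755 -0.2822  0.0638]
 [ 0.4714 -0.2808  0.0639]
 [ 0.4724 -0.281   0.064 ]
 [ 0.4765 -0.2826  0.0642]
 [ 0.4745 -0.2828  0.0648]
 [ 0.4745 -0.2817  0.0648]] [ 0.4689 -0.2865  0.0638] [ 0.5189 -0.2585  0.4273]
```

View pics/g3.png

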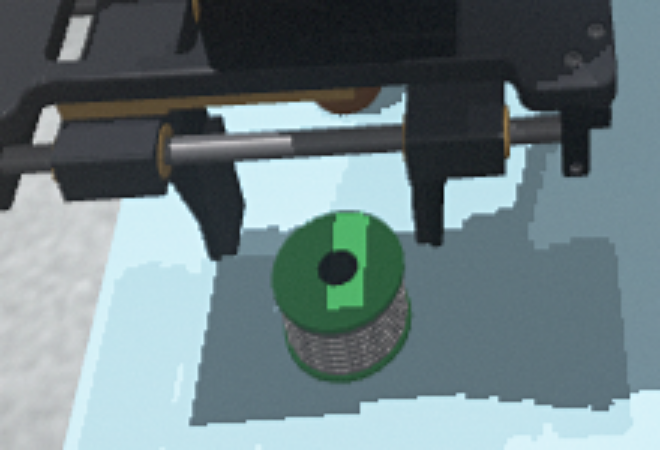

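The picture shows the open tips at (222,255) and (430,240) on either side of the green reel's top (338,270). Depth puts them 12–14 mm above the TCP, so I'll go about 38 mm lower than the stated geometry.

Call:
servo_tool([
  [0,0,0.015],
  [0,0,0.03],
  [0,0,0.045],
  [0,0,0.055],
  [0,0,0.057],
], spin=[0,0,0,0,0], grip=[0,0,0,0,0])

```text
time_s: 5.0
tcp_pos: [0.4376, -0.2721, -0.0088]
ee_rot: [[-0.006, -1.0, -0.004], [-1.0, 0.006, 0.001], [-0.001, 0.004, -1.0]]
wrist_force: [-0.3, 1.1, 0.3]
gripper_width: 0.99
gripper_force: 0.0
```

Call:
servo_tool([
  [0,0,0],
  [0,0,0],
  [0,0,0],
  [0,0,0],
  [0,0,0],
], spin=[0,0,0,0,0], grip=[1,1,1,1,1])

```text
time_s: 5.42
tcp_pos: [0.4394, -0.2726, -0.0064]
ee_rot: [[-0.006, -1.0, 0.001], [-1.0, 0.006, -0.0], [0.0, -0.001, -1.0]]
wrist_force: [-0.3, 0.1, 0.3]
gripper_width: 0.708
gripper_force: 0.0
```

Call:
servo_tool([
  [0,0,0],
  [0,0,0],
  [0,0,0],
  [0,0,0],
  [0,0,0],
], spin=[0,0,0,0,0], grip=[1,1,1,1,1])

```text
time_s: 5.83
tcp_pos: [0.439, -0.2725, -0.0068]
ee_rot: [[-0.005, -1.0, 0.0], [-1.0, 0.005, -0.0], [0.0, -0.0, -1.0]]
wrist_force: [0.1, 0.7, 3.6]
gripper_width: 0.524
gripper_force: 30.0
```

Green is gripped: 45.6 mm at 30 N. Next I'll lift it and carry it to seat_c.

Call:
servo_tool([
  [0,0,-0.012],
  [0,0,-0.03],
  [0,0,-0.05],
  [0,0,-0.067],
  [0,0,-0.075],
], spin=[0,0,0,0,0], grip=[1,1,1,1,1])

```text
time_s: 6.25
tcp_pos: [0.4399, -0.2728, 0.0697]
ee_rot: [[-0.005, -1.0, 0.003], [-1.0, 0.005, -0.001], [0.001, -0.003, -1.0]]
wrist_force: [0.3, 0.1, -2.1]
gripper_width: 0.519
gripper_force: 30.0
```

Call:
servo_tool([
  [-0.01,-0.012,0],
  [-0.03,-0.035,0],
  [-0.055,-0.06,0],
  [-0.08,-0.09,0],
  [-0.105,-0.118,0],
], spin=[0,0,0,0,0], grip=[1,1,1,1,1])

```text
time_s: 6.67
tcp_pos: [0.5581, -0.167, 0.0672]
ee_rot: [[-0.006, -1.0, -0.001], [-1.0, 0.006, 0.0], [-0.0, 0.001, -1.0]]
wrist_force: [1.3, -0.5, -1.6]
gripper_width: 0.524
gripper_force: 30.0
```

Call:
servo_tool([
  [-0.025,-0.028,0],
  [-0.05,-0.056,0],
  [-0.073,-0.08,0],
  [-0.085,-0.094,0],
  [-0.088,-0.097,0],
], spin=[0,0,0,0,0], grip=[1,1,1,1,1])

```text
time_s: 7.08
tcp_pos: [0.6571, -0.078, 0.0663]
ee_rot: [[-0.002, -1.0, -0.0], [-1.0, 0.002, 0.0], [-0.0, 0.0, -1.0]]
wrist_force: [-0.2, 0.0, -1.6]
gripper_width: 0.52
gripper_force: 30.0
```

Call:
servo_tool([
  [0,0,0],
  [0,0,0],
  [0,0,0],
  [0,0,0],
  [0,0,0],
], spin=[0,0,0,0,0], grip=[1,1,1,1,1])

```text
time_s: 7.5
tcp_pos: [0.6543, -0.0816, 0.0682]
ee_rot: [[-0.007, -1.0, -0.0], [-1.0, 0.007, 0.0], [-0.0, 0.0, -1.0]]
wrist_force: [0.1, 0.2, -1.3]
gripper_width: 0.521
gripper_force: 30.0
```

Call:
servo_tool([
  [-0.002,0,0.015],
  [-0.002,0,0.033],
  [-0.002,0,0.05],
  [-0.002,0,0.06],
  [-0.002,0,0.064],
], spin=[0,0,0,0,0], grip=[1,1,1,1,1])

```text
time_s: 7.92
tcp_pos: [0.6532, -0.0793, 0.0032]
ee_rot: [[-0.006, -1.0, -0.005], [-1.0, 0.006, -0.001], [0.001, 0.005, -1.0]]
wrist_force: [-7.1, 2.3, 14.6]
gripper_width: 0.519
gripper_force: 30.0
```

Call:
servo_tool([
  [0,0,0],
  [0,0,0],
  [0,0,0.001],
  [0,0,0.001],
  [0,0,0.001],
], spin=[0,0,0,0,0], grip=[1,1,1,1,1])

```text
time_s: 8.33
tcp_pos: [0.6553, -0.0787, 0.0033]
ee_rot: [[-0.006, -1.0, 0.001], [-1.0, 0.006, 0.0], [-0.0, -0.001, -1.0]]
wrist_force: [0.4, -1.0, -0.6]
gripper_width: 0.523
gripper_force: 30.0
```

Call:
servo_tool([
  [0.001,0.0015,0],
  [0.001,0.0015,0],
  [0.001,0.0015,0],
  [0.001,0.0015,0],
  [0.001,0.0015,0],
], spin=[0,0,0,0,0], grip=[1,1,1,1,0.2])

```text
time_s: 8.75
tcp_pos: [0.6537, -0.0798, 0.0032]
ee_rot: [[-0.006, -1.0, 0.001], [-1.0, 0.006, -0.0], [0.0, -0.001, -1.0]]
wrist_force: [0.2, 0.1, 0.7]
gripper_width: 0.549
gripper_force: 0.0
```

Call:
servo_tool([
  [0,0,0],
  [0,0,0],
  [0,0,0],
  [0,0,0],
  [0,0,0],
], spin=[0,0,0,0,0], grip=[0,0,0,0,0])

```text
time_s: 9.17
tcp_pos: [0.6536, -0.0797, 0.0029]
ee_rot: [[-0.006, -1.0, -0.0], [-1.0, 0.006, -0.0], [0.0, 0.0, -1.0]]
wrist_force: [-0.7, -0.2, 0.0]
gripper_width: 0.89
gripper_force: 0.0
```

Call:
servo_tool([
  [0,0,-0.015],
  [0,0,-0.035],
  [0,0,-0.055],
  [0,0,-0.075],
  [0,0,-0.09],
], spin=[0,0,0,0,0], grip=[0,0,0,0,0])

```text
time_s: 9.58
tcp_pos: [0.6542, -0.0797, 0.0949]
ee_rot: [[-0.005, -1.0, 0.002], [-1.0, 0.005, -0.0], [0.0, -0.002, -1.0]]
wrist_force: [0.1, 0.3, 0.3]
gripper_width: 0.997
gripper_force: 0.0
```

Call:
servo_tool([
  [-0.001,0.012,0],
  [-0.004,0.045,0],
  [-0.007,0.085,0],
  [-0.01,0.125,0],
  [-0.013,0.16,0],
], spin=[0,0,0,0,0], grip=[0,0,0,0,0])

```text
time_s: 10.0
tcp_pos: [0.4909, -0.0659, 0.0927]
ee_rot: [[-0.006, -1.0, -0.001], [-1.0, 0.006, 0.0], [-0.0, 0.001, -1.0]]
wrist_force: [-0.8, 0.4, 1.4]
gripper_width: 1.003
gripper_force: 0.0
```

Call:
servo_tool([
  [-0.002,0.032,0.005],
  [-0.004,0.055,0.015],
  [-0.005,0.067,0.03],
  [-0.005,0.067,0.04],
  [-0.005,0.067,0.04],
], spin=[0,0,0,0,0], grip=[0,0,0,0,0])

```text
time_s: 10.42
tcp_pos: [0.4246, -0.0606, 0.0519]
ee_rot: [[-0.005, -1.0, -0.003], [-1.0, 0.005, -0.0], [0.0, 0.003, -1.0]]
wrist_force: [-1.0, -0.6, 0.1]
gripper_width: 0.994
gripper_force: 0.0
```

Call:
servo_tool([
  [0,0,0],
  [0,0,0],
  [0,0,0],
  [0,0,0],
  [0,0,0],
], spin=[0,0,0,0,0], grip=[0,0,0,0,0])

```text
time_s: 10.83
tcp_pos: [0.4272, -0.0604, 0.0533]
ee_rot: [[-0.006, -1.0, 0.001], [-1.0, 0.006, 0.0], [-0.0, -0.001, -1.0]]
wrist_force: [0.3, -0.1, -0.7]
gripper_width: 1.001
gripper_force: 0.0
```

```bash
cat > look.py <<'E'
from station import *
from h import *
import sys
s=sense();print('tcp',np.round(s['tcp_pos'],4))
P={n:REEL[n] for n in REEL}
for a in sys.argv[1:]:
    n,x,y,z=a.split(',');h,r=REEL[n][2:];x,y,z=map(float,(x,y,z))
    for c in('top','side'):
        W=cloud(capture(c));m=(np.hypot(W[...,0]-x,W[...,1]-y)<r+.006)&(abs(W[...,2]-h-z-.001)<.004)
        print(c,n,circ(W,m,r))
E
python3 look.py green,.6537,-.0792,.01 yellow,.427,-.0605,0
```

```text
tcp [ 0.4272 -0.0604  0.0533]
top green ((np.float64(0.6526), np.float64(-0.0795), 0.0235, np.float64(0.6524), np.float64(-0.0789), 0.0471), 718)
side green ((np.float64(0.6537), np.float64(-0.0792), 0.0238, np.float64(0.6529), np.float64(-0.0809), 0.0472), 606)
top yellow (None, 0)
side yellow ((np.float64(0.4277), np.float64(-0.0603), 0.0192, np.float64(0.4278), np.float64(-0.0621), 0.0292), 375)
```

Green is centred to within 1 mm. Now I'll descend on yellow.

Call:
servo_tool([
  [0,0,0.017],
  [0,0,0.035],
  [0,0,0.05],
  [0,0,0.058],
  [0,0,0.0605],
], spin=[0,0,0,0,0], grip=[0,0,0,0,0.6])

```text
time_s: 11.45
tcp_pos: [0.4258, -0.0606, -0.0087]
ee_rot: [[-0.006, -1.0, -0.003], [-1.0, 0.006, -0.001], [0.001, 0.003, -1.0]]
wrist_force: [1.0, 0.9, 0.7]
gripper_width: 0.974
gripper_force: 0.0
```

Call:
servo_tool([
  [0,0,0],
  [0,0,0],
  [0,0,0],
  [0,0,0],
  [0,0,0],
], spin=[0,0,0,0,0], grip=[1,1,1,1,1])

```text
time_s: 11.87
tcp_pos: [0.4271, -0.0603, -0.007]
ee_rot: [[-0.005, -1.0, 0.001], [-1.0, 0.005, 0.0], [-0.0, -0.001, -1.0]]
wrist_force: [-0.2, -0.2, -0.5]
gripper_width: 0.633
gripper_force: 0.0
```

Call:
servo_tool([
  [0,0,0],
  [0,0,0],
  [0,0,0],
  [0,0,0],
  [0,0,0],
], spin=[0,0,0,0,0], grip=[1,1,1,1,1])

```text
time_s: 12.28
tcp_pos: [0.4267, -0.0604, -0.0074]
ee_rot: [[-0.005, -1.0, 0.0], [-1.0, 0.005, -0.0], [0.0, -0.0, -1.0]]
wrist_force: [-0.3, 0.3, 3.1]
gripper_width: 0.407
gripper_force: 30.0
```

Call:
servo_tool([
  [0,0,-0.012],
  [0,0,-0.03],
  [0,0,-0.05],
  [0,0,-0.067],
  [0,0,-0.075],
], spin=[0,0,0,0,0], grip=[1,1,1,1,1])

```text
time_s: 12.7
tcp_pos: [0.4277, -0.0602, 0.0692]
ee_rot: [[-0.005, -1.0, 0.003], [-1.0, 0.005, 0.001], [-0.001, -0.003, -1.0]]
wrist_force: [-0.1, -0.2, -0.3]
gripper_width: 0.404
gripper_force: 30.0
```

Call:
servo_tool([
  [0.005,-0.012,0],
  [0.017,-0.037,0],
  [0.03,-0.067,0],
  [0.045,-0.1,0],
  [0.059,-0.13,0],
], spin=[0,0,0,0,0], grip=[1,1,1,1,1])

```text
time_s: 13.12
tcp_pos: [0.5575, -0.1209, 0.0668]
ee_rot: [[-0.005, -1.0, -0.001], [-1.0, 0.005, 0.0], [-0.0, 0.001, -1.0]]
wrist_force: [1.0, 0.4, -1.6]
gripper_width: 0.405
gripper_force: 30.0
```

Call:
servo_tool([
  [0.014,-0.031,0],
  [0.028,-0.062,0],
  [0.041,-0.09,0],
  [0.05,-0.11,0],
  [0.052,-0.115,0],
], spin=[0,0,0,0,0], grip=[1,1,1,1,1])

```text
time_s: 13.53
tcp_pos: [0.6733, -0.1744, 0.0654]
ee_rot: [[-0.007, -1.0, -0.0], [-1.0, 0.007, -0.0], [0.0, 0.0, -1.0]]
wrist_force: [-0.4, 0.1, -1.0]
gripper_width: 0.404
gripper_force: 30.0
```

Call:
servo_tool([
  [0,0,0],
  [0,0,0.01],
  [0,0,0.025],
  [0,0,0.04],
  [0,0,0.04],
], spin=[0,0,0,0,0], grip=[1,1,1,1,1])

```text
time_s: 13.95
tcp_pos: [0.6667, -0.1715, 0.0233]
ee_rot: [[-0.006, -1.0, -0.009], [-1.0, 0.006, 0.002], [-0.002, 0.009, -1.0]]
wrist_force: [-0.9, 0.2, -1.7]
gripper_width: 0.406
gripper_force: 30.0
```

Call:
servo_tool([
  [0,0,0],
  [0,0,0],
  [0,0,0],
  [0,0,0],
  [0,0,0],
], spin=[0,0,0,0,0], grip=[1,1,1,1,1])

```text
time_s: 14.37
tcp_pos: [0.6714, -0.1727, 0.0284]
ee_rot: [[-0.005, -1.0, 0.002], [-1.0, 0.005, -0.0], [0.0, -0.002, -1.0]]
wrist_force: [0.4, 0.1, -0.2]
gripper_width: 0.408
gripper_force: 30.0
```

Call:
servo_tool([
  [0,0,0.008],
  [0,0,0.016],
  [0,0,0.021],
  [0,0,0.0235],
  [0,0,0.025],
], spin=[0,0,0,0,0], grip=[1,1,1,1,1])

```text
time_s: 14.78
tcp_pos: [0.67, -0.1728, 0.0027]
ee_rot: [[-0.005, -1.0, -0.003], [-1.0, 0.005, -0.0], [0.0, 0.003, -1.0]]
wrist_force: [-5.5, 2.4, 11.0]
gripper_width: 0.41
gripper_force: 30.0
```

Call:
servo_tool([
  [0,0,0],
  [0,0,0],
  [0,0,0],
  [0,0,0],
  [0,0,0],
], spin=[0,0,0,0,0], grip=[1,1,1,1,1])

```text
time_s: 15.2
tcp_pos: [0.6708, -0.1729, 0.0027]
ee_rot: [[-0.006, -1.0, -0.0], [-1.0, 0.006, -0.0], [0.0, 0.0, -1.0]]
wrist_force: [-1.9, 0.6, 4.8]
gripper_width: 0.401
gripper_force: 30.0
```

Call:
servo_tool([
  [0,0,0],
  [0,0,0],
  [0,0,0],
  [0,0,0],
  [0,0,0],
], spin=[0,0,0,0,0], grip=[0,0,0,0,0])

```text
time_s: 15.62
tcp_pos: [0.6711, -0.1728, 0.002]
ee_rot: [[-0.006, -1.0, -0.0], [-1.0, 0.006, 0.0], [-0.0, 0.0, -1.0]]
wrist_force: [-0.9, -0.2, -0.4]
gripper_width: 0.697
gripper_force: 0.0
```

Call:
servo_tool([
  [0,0,0],
  [0,0,-0.015],
  [0,0,-0.04],
  [0,0,-0.07],
  [0,0,-0.095],
], spin=[0,0,0,0,0], grip=[0,0,0,0,0])

```text
time_s: 16.03
tcp_pos: [0.6713, -0.1729, 0.0989]
ee_rot: [[-0.005, -1.0, 0.001], [-1.0, 0.005, -0.0], [0.0, -0.001, -1.0]]
wrist_force: [0.3, 0.3, 0.2]
gripper_width: 0.986
gripper_force: 0.0
```

Call:
servo_tool([
  [-0.015,0.01,0],
  [-0.04,0.027,0],
  [-0.07,0.048,0],
  [-0.1,0.068,0],
  [-0.13,0.089,0],
], spin=[0,0,0,0,0], grip=[0,0,0,0,0])

```text
time_s: 16.45
tcp_pos: [0.5819, -0.0414, 0.0974]
ee_rot: [[-0.006, -1.0, 0.001], [-1.0, 0.006, 0.0], [-0.0, -0.001, -1.0]]
wrist_force: [0.6, 1.4, -0.8]
gripper_width: 1.0
gripper_force: 0.0
```

Call:
servo_tool([
  [-0.03,0.02,0],
  [-0.06,0.041,0],
  [-0.09,0.061,0],
  [-0.12,0.082,0],
  [-0.15,0.102,0],
], spin=[0,0,0,0,0], grip=[0,0,0,0,0])

```text
time_s: 16.87
tcp_pos: [0.4805, 0.1095, 0.0977]
ee_rot: [[-0.006, -1.0, 0.001], [-1.0, 0.006, 0.0], [-0.0, -0.001, -1.0]]
wrist_force: [0.2, 0.3, -0.1]
gripper_width: 1.001
gripper_force: 0.0
```

Call:
servo_tool([
  [-0.03,0.02,0],
  [-0.052,0.035,0],
  [-0.065,0.0444,0.01],
  [-0.065,0.0444,0.02],
  [-0.065,0.0444,0.02],
], spin=[0,0,0,0,0], grip=[0,0,0,0,0])

```text
time_s: 17.28
tcp_pos: [0.436, 0.1738, 0.0763]
ee_rot: [[-0.004, -1.0, -0.002], [-1.0, 0.004, -0.001], [0.001, 0.002, -1.0]]
wrist_force: [-0.2, -1.3, 0.2]
gripper_width: 1.001
gripper_force: 0.0
```

Call:
servo_tool([
  [0,0,0],
  [0,0,0],
  [0,0,0],
  [0,0,0],
  [0,0,0],
], spin=[0,0,0,0,0], grip=[0,0,0,0,0])

```text
time_s: 17.7
tcp_pos: [0.438, 0.1733, 0.0778]
ee_rot: [[-0.006, -1.0, 0.001], [-1.0, 0.006, 0.0], [-0.0, -0.001, -1.0]]
wrist_force: [-0.1, -0.1, 0.2]
gripper_width: 0.998
gripper_force: 0.0
```

```bash
python3 look.py yellow,.6713,-.1725,.01 black,.4375,.1733,0
```

```text
tcp [0.438  0.1733 0.0778]
top yellow ((np.float64(0.6694), np.float64(-0.1731), 0.0185, np.float64(0.669), np.float64(-0.1727), 0.039), 417)
side yellow ((np.float64(0.6708), np.float64(-0.1728), 0.0188, np.float64(0.6704), np.float64(-0.1741), 0.0391), 535)
top black ((np.float64(0.437), np.float64(0.173), 0.0331, np.float64(0.4362), np.float64(0.1606), 0.0529), 948)
side black ((np.float64(0.4374), np.float64(0.1742), 0.0347, np.float64(0.4379), np.float64(0.1702), 0.0534), 592)
```

Call:
servo_tool([
  [0,0.0005,0.008],
  [0,0.0005,0.018],
  [0,0.0005,0.028],
  [0,0.0005,0.037],
  [0,0.0005,0.045],
], spin=[0,0,0,0,0], grip=[0,0,0,0,0])

```text
time_s: 18.32
tcp_pos: [0.4368, 0.1733, 0.0313]
ee_rot: [[-0.006, -1.0, -0.001], [-1.0, 0.006, -0.001], [0.001, 0.001, -1.0]]
wrist_force: [0.7, 0.3, 0.7]
gripper_width: 1.0
gripper_force: 0.0
```

Call:
servo_tool([
  [0,0,0.009],
  [0,0,0.018],
  [0,0,0.025],
  [0,0,0.029],
  [0,0,0.031],
], spin=[0,0,0,0,0], grip=[0,0,0,0,0])

```text
time_s: 18.73
tcp_pos: [0.4368, 0.1733, 0.0006]
ee_rot: [[-0.006, -1.0, -0.001], [-1.0, 0.006, -0.001], [0.001, 0.001, -1.0]]
wrist_force: [-0.8, -0.5, 0.8]
gripper_width: 0.999
gripper_force: 0.0
```

Call:
servo_tool([
  [0,0,0],
  [0,0,0],
  [0,0,0],
  [0,0,0],
  [0,0,0],
], spin=[0,0,0,0,0], grip=[0,0,1,1,1])

```text
time_s: 19.15
tcp_pos: [0.4372, 0.1737, 0.0018]
ee_rot: [[-0.005, -1.0, 0.001], [-1.0, 0.005, 0.001], [-0.001, -0.001, -1.0]]
wrist_force: [0.2, 0.2, -0.6]
gripper_width: 0.853
gripper_force: 0.0
```

Call:
servo_tool([
  [0,0,0],
  [0,0,0],
  [0,0,0],
  [0,0,0],
  [0,0,0],
], spin=[0,0,0,0,0], grip=[1,1,1,1,1])

```text
time_s: 19.57
tcp_pos: [0.4373, 0.1737, 0.0017]
ee_rot: [[-0.005, -1.0, 0.0], [-1.0, 0.005, 0.0], [-0.0, -0.0, -1.0]]
wrist_force: [-0.2, 0.5, 3.1]
gripper_width: 0.752
gripper_force: 30.1
```

Call:
servo_tool([
  [0,0,-0.01],
  [0,0,-0.025],
  [0,0,-0.043],
  [0,0,-0.055],
  [0,0,-0.06],
], spin=[0,0,0,0,0], grip=[1,1,1,1,1])

```text
time_s: 19.98
tcp_pos: [0.4373, 0.1738, 0.0625]
ee_rot: [[-0.006, -1.0, 0.001], [-1.0, 0.006, 0.001], [-0.001, -0.001, -1.0]]
wrist_force: [0.2, -0.3, -2.9]
gripper_width: 0.751
gripper_force: 30.1
```

Call:
servo_tool([
  [0.003,-0.01,0],
  [0.01,-0.028,0],
  [0.019,-0.053,0],
  [0.028,-0.08,0],
  [0.038,-0.107,0],
], spin=[0,0,0,0,0], grip=[1,1,1,1,1])

```text
time_s: 20.4
tcp_pos: [0.5444, 0.134, 0.0599]
ee_rot: [[-0.005, -1.0, -0.002], [-1.0, 0.005, -0.001], [0.001, 0.002, -1.0]]
wrist_force: [-0.0, 0.2, -2.4]
gripper_width: 0.753
gripper_force: 30.1
```

Call:
servo_tool([
  [0.009,-0.026,0],
  [0.017,-0.049,0],
  [0.023,-0.066,0],
  [0.026,-0.074,0],
  [0.027,-0.077,0],
], spin=[0,0,0,0,0], grip=[1,1,1,1,1])

```text
time_s: 20.82
tcp_pos: [0.621, 0.1063, 0.0594]
ee_rot: [[-0.008, -1.0, -0.003], [-1.0, 0.008, -0.001], [0.001, 0.003, -1.0]]
wrist_force: [0.2, 0.3, -2.8]
gripper_width: 0.748
gripper_force: 30.1
```

Call:
servo_tool([
  [0,0,0],
  [0,0,0.007],
  [0,0,0.015],
  [0,0,0.022],
  [0,0,0.025],
], spin=[0,0,0,0,0], grip=[1,1,1,1,1])

```text
time_s: 21.23
tcp_pos: [0.6189, 0.1076, 0.0347]
ee_rot: [[-0.005, -1.0, -0.003], [-1.0, 0.005, -0.001], [0.001, 0.003, -1.0]]
wrist_force: [-0.8, 0.1, -2.0]
gripper_width: 0.754
gripper_force: 30.1
```

Call:
servo_tool([
  [0,0,0],
  [0,0,0],
  [0,0,0],
  [0,0,0],
  [0,0,0],
], spin=[0,0,0,0,0], grip=[1,1,1,1,1])

```text
time_s: 21.65
tcp_pos: [0.621, 0.1076, 0.0369]
ee_rot: [[-0.006, -1.0, 0.001], [-1.0, 0.006, 0.0], [-0.0, -0.001, -1.0]]
wrist_force: [-0.2, -0.8, -1.7]
gripper_width: 0.752
gripper_force: 30.1
```

Call:
servo_tool([
  [0,0,0.008],
  [0,0,0.016],
  [0,0,0.021],
  [0,0,0.0235],
  [0,0,0.025],
], spin=[0,0,0,0,0], grip=[1,1,1,1,1])

```text
time_s: 22.07
tcp_pos: [0.6197, 0.107, 0.0118]
ee_rot: [[-0.005, -1.0, -0.003], [-1.0, 0.005, -0.002], [0.002, 0.003, -1.0]]
wrist_force: [-6.3, 0.3, 11.2]
gripper_width: 0.753
gripper_force: 30.2
```

Call:
servo_tool([
  [0,0,0],
  [0,0,0],
  [0,0,0],
  [0,0,0],
  [0,0,0],
], spin=[0,0,0,0,0], grip=[1,1,1,1,0])

```text
time_s: 22.48
tcp_pos: [0.6212, 0.1076, 0.0116]
ee_rot: [[-0.006, -1.0, 0.001], [-1.0, 0.006, 0.0], [-0.0, -0.001, -1.0]]
wrist_force: [-0.5, -0.8, -1.0]
gripper_width: 0.783
gripper_force: 0.0
```

Call:
servo_tool([
  [0,0,0],
  [0,0,0],
  [0,0,0],
  [0,0,0],
  [0,0,0],
], spin=[0,0,0,0,0], grip=[0,0,0,0,0])

```text
time_s: 22.9
tcp_pos: [0.6209, 0.1076, 0.0114]
ee_rot: [[-0.006, -1.0, 0.0], [-1.0, 0.006, 0.0], [-0.0, -0.0, -1.0]]
wrist_force: [-0.1, -0.6, -0.3]
gripper_width: 0.992
gripper_force: 0.0
```

Call:
servo_tool([
  [0,0,-0.01],
  [0,0,-0.025],
  [0,0,-0.045],
  [0,0,-0.065],
  [0,0,-0.085],
], spin=[0,0,0,0,0], grip=[0,0,0,0,0])

```text
time_s: 23.32
tcp_pos: [0.6208, 0.1075, 0.0981]
ee_rot: [[-0.005, -1.0, 0.001], [-1.0, 0.005, 0.0], [-0.0, -0.001, -1.0]]
wrist_force: [1.2, 0.7, -0.2]
gripper_width: 0.995
gripper_force: 0.0
```

Call:
servo_tool([
  [-0.01,0.01,0],
  [-0.03,0.031,0],
  [-0.055,0.057,0],
  [-0.08,0.082,0],
  [-0.105,0.108,0],
], spin=[0,0,0,0,0], grip=[0,0,0,0,0])

```text
time_s: 23.73
tcp_pos: [0.5121, 0.2139, 0.0969]
ee_rot: [[-0.006, -1.0, 0.001], [-1.0, 0.006, 0.0], [-0.0, -0.001, -1.0]]
wrist_force: [-0.7, 1.0, -0.6]
gripper_width: 0.998
gripper_force: 0.0
```

Call:
servo_tool([
  [-0.025,0.026,0],
  [-0.05,0.052,0],
  [-0.066,0.068,0.01],
  [-0.066,0.068,0.02],
  [-0.066,0.068,0.02],
], spin=[0,0,0,0,0], grip=[0,0,0,0,0])

```text
time_s: 24.15
tcp_pos: [0.4437, 0.2795, 0.0753]
ee_rot: [[-0.003, -1.0, -0.002], [-1.0, 0.003, -0.002], [0.002, 0.002, -1.0]]
wrist_force: [0.0, 0.3, 0.5]
gripper_width: 0.999
gripper_force: 0.0
```

Call:
servo_tool([
  [0,0,0],
  [0,0,0],
  [0,0,0],
  [0,0,0],
  [0,0,0],
], spin=[0,0,0,0,0], grip=[0,0,0,0,0])

```text
time_s: 24.57
tcp_pos: [0.4462, 0.2791, 0.0768]
ee_rot: [[-0.007, -1.0, 0.0], [-1.0, 0.007, 0.0], [-0.0, -0.0, -1.0]]
wrist_force: [0.6, 0.6, -0.2]
gripper_width: 1.001
gripper_force: 0.0
```

```bash
python3 look.py black,.6212,.1076,.01 purple,.4458,.2793,0
```

```text
tcp [0.4462 0.2791 0.0768]
top black ((np.float64(0.6195), np.float64(0.1075), 0.0334, np.float64(0.6188), np.float64(0.1069), 0.0632), 1628)
side black ((np.float64(0.6211), np.float64(0.1072), 0.0349, np.float64(0.6196), np.float64(0.1043), 0.0634), 676)
top purple ((np.float64(0.4458), np.float64(0.2791), 0.0283, np.float64(0.446), np.float64(0.2786), 0.0451), 1245)
side purple ((np.float64(0.4462), np.float64(0.2803), 0.0297, np.float64(0.4467), np.float64(0.2762), 0.0455), 330)
```

Call:
servo_tool([
  [0,0,0.009],
  [0,0,0.02],
  [0,0,0.031],
  [0,0,0.04],
  [0,0,0.048],
], spin=[0,0,0,0,0], grip=[0,0,0,0,0])

```text
time_s: 25.18
tcp_pos: [0.4453, 0.2792, 0.0272]
ee_rot: [[-0.006, -1.0, -0.001], [-1.0, 0.006, -0.001], [0.001, 0.001, -1.0]]
wrist_force: [0.4, 0.1, -1.4]
gripper_width: 1.001
gripper_force: 0.0
```

Call:
servo_tool([
  [0,0,0.009],
  [0,0,0.018],
  [0,0,0.025],
  [0,0,0.029],
  [0,0,0.031],
], spin=[0,0,0,0,0], grip=[0,0,0,0,0])

```text
time_s: 25.6
tcp_pos: [0.4454, 0.2792, -0.0034]
ee_rot: [[-0.006, -1.0, -0.001], [-1.0, 0.006, -0.001], [0.001, 0.001, -1.0]]
wrist_force: [-0.3, 0.0, 0.6]
gripper_width: 1.001
gripper_force: 0.0
```

Call:
servo_tool([
  [0,0,0],
  [0,0,0],
  [0,0,0],
  [0,0,0],
  [0,0,0],
], spin=[0,0,0,0,0], grip=[0,1,1,1,1])

```text
time_s: 26.02
tcp_pos: [0.4458, 0.2797, -0.0022]
ee_rot: [[-0.005, -1.0, 0.001], [-1.0, 0.005, 0.001], [-0.001, -0.001, -1.0]]
wrist_force: [0.5, 0.3, 0.0]
gripper_width: 0.782
gripper_force: 0.0
```

Call:
servo_tool([
  [0,0,0],
  [0,0,0],
  [0,0,0],
  [0,0,0],
  [0,0,0],
], spin=[0,0,0,0,0], grip=[1,1,1,1,1])

```text
time_s: 26.43
tcp_pos: [0.4458, 0.2797, -0.0023]
ee_rot: [[-0.005, -1.0, 0.0], [-1.0, 0.005, 0.0], [-0.0, -0.0, -1.0]]
wrist_force: [0.9, 0.3, 0.9]
gripper_width: 0.639
gripper_force: 30.0
```

Call:
servo_tool([
  [0,0,-0.012],
  [0,0,-0.035],
  [0,0,-0.06],
  [0,0,-0.08],
  [0,0,-0.09],
], spin=[0,0,0,0,0], grip=[1,1,1,1,1])

```text
time_s: 26.85
tcp_pos: [0.4463, 0.2801, 0.0896]
ee_rot: [[-0.005, -1.0, 0.002], [-1.0, 0.005, 0.002], [-0.002, -0.002, -1.0]]
wrist_force: [0.9, -0.2, -1.0]
gripper_width: 0.643
gripper_force: 30.0
```

Call:
servo_tool([
  [0.007,-0.005,0],
  [0.022,-0.016,0],
  [0.042,-0.031,0],
  [0.065,-0.048,0],
  [0.088,-0.065,0],
], spin=[0,0,0,0,0], grip=[1,1,1,1,1])

```text
time_s: 27.27
tcp_pos: [0.5095, 0.1893, 0.0854]
ee_rot: [[-0.005, -1.0, -0.003], [-1.0, 0.005, -0.002], [0.002, 0.003, -1.0]]
wrist_force: [0.4, 0.8, -1.9]
gripper_width: 0.638
gripper_force: 30.0
```

Call:
servo_tool([
  [0.022,-0.016,0],
  [0.044,-0.032,0],
  [0.066,-0.048,0],
  [0.088,-0.065,0],
  [0.11,-0.081,0],
], spin=[0,0,0,0,0], grip=[1,1,1,1,1])

```text
time_s: 27.68
tcp_pos: [0.59, 0.0785, 0.085]
ee_rot: [[-0.006, -1.0, -0.004], [-1.0, 0.006, -0.001], [0.001, 0.004, -1.0]]
wrist_force: [-0.5, -0.2, -2.2]
gripper_width: 0.635
gripper_force: 30.0
```

Call:
servo_tool([
  [0.022,-0.016,0],
  [0.042,-0.03,0],
  [0.056,-0.041,0],
  [0.064,-0.046,0],
  [0.066,-0.0477,0],
], spin=[0,0,0,0,0], grip=[1,1,1,1,1])

```text
time_s: 28.1
tcp_pos: [0.6373, 0.0124, 0.0851]
ee_rot: [[-0.008, -1.0, -0.004], [-1.0, 0.008, -0.001], [0.001, 0.004, -1.0]]
wrist_force: [0.0, -0.1, -2.2]
gripper_width: 0.638
gripper_force: 30.0
```

Call:
servo_tool([
  [0,0,0],
  [0,0,0.01],
  [0,0,0.025],
  [0,0,0.04],
  [0,0,0.05],
], spin=[0,0,0,0,0], grip=[1,1,1,1,1])

```text
time_s: 28.52
tcp_pos: [0.6361, 0.0155, 0.0353]
ee_rot: [[-0.004, -1.0, -0.003], [-1.0, 0.004, -0.0], [0.0, 0.003, -1.0]]
wrist_force: [-0.2, 0.3, -1.8]
gripper_width: 0.637
gripper_force: 30.0
```

Call:
servo_tool([
  [0,0,0.003],
  [0,0,0.005],
  [0,0,0.005],
  [0,0,0.005],
  [0,0,0.005],
], spin=[0,0,0,0,0], grip=[1,1,1,1,1])

```text
time_s: 28.93
tcp_pos: [0.6385, 0.0147, 0.0334]
ee_rot: [[-0.005, -1.0, 0.002], [-1.0, 0.005, 0.0], [-0.0, -0.002, -1.0]]
wrist_force: [-1.0, 0.7, -1.3]
gripper_width: 0.637
gripper_force: 30.0
```

Purple is over seat_b. It should touch down at TCP z ≈ 0.0077, so about 25 mm remains.

Call:
servo_tool([
  [0,0,0.008],
  [0,0,0.016],
  [0,0,0.021],
  [0,0,0.0235],
  [0,0,0.025],
], spin=[0,0,0,0,0], grip=[1,1,1,1,1])

```text
time_s: 29.35
tcp_pos: [0.6369, 0.0141, 0.0077]
ee_rot: [[-0.005, -1.0, -0.003], [-1.0, 0.005, -0.001], [0.001, 0.003, -1.0]]
wrist_force: [-5.6, 0.2, 10.8]
gripper_width: 0.631
gripper_force: 30.0
```

Call:
servo_tool([
  [0,0,0],
  [0,0,0],
  [0,0,0],
  [0,0,0],
  [0,0,0],
], spin=[0,0,0,0,0], grip=[1,1,1,1,0])

```text
time_s: 29.77
tcp_pos: [0.6382, 0.0144, 0.0076]
ee_rot: [[-0.006, -1.0, 0.001], [-1.0, 0.006, 0.0], [-0.0, -0.001, -1.0]]
wrist_force: [0.1, 0.6, -0.1]
gripper_width: 0.66
gripper_force: 0.0
```

Call:
servo_tool([
  [0,0,0],
  [0,0,0],
  [0,0,0],
  [0,0,0],
  [0,0,0],
], spin=[0,0,0,0,0], grip=[0,0,0,0,0])

```text
time_s: 30.18
tcp_pos: [0.638, 0.0144, 0.0073]
ee_rot: [[-0.006, -1.0, 0.0], [-1.0, 0.006, 0.0], [-0.0, -0.0, -1.0]]
wrist_force: [0.9, -0.3, 0.2]
gripper_width: 0.969
gripper_force: 0.0
```

Call:
servo_tool([
  [0,0,-0.01],
  [0,0,-0.03],
  [0,0,-0.055],
  [0,0,-0.085],
  [0,0,-0.12],
], spin=[0,0,0,0,0], grip=[0,0,0,0,0])

```text
time_s: 30.6
tcp_pos: [0.6369, 0.0142, 0.1281]
ee_rot: [[-0.006, -1.0, -0.003], [-1.0, 0.006, -0.0], [0.001, 0.003, -1.0]]
wrist_force: [0.3, 0.4, -1.2]
gripper_width: 1.001
gripper_force: 0.0
```

Call:
servo_tool([
  [0,0.04,-0.01],
  [0,0.08,-0.02],
  [0,0.12,-0.03],
  [0,0.16,-0.04],
  [0,0.18,-0.04],
], spin=[0,0,0,0,0], grip=[0,0,0,0,0])

```text
time_s: 31.02
tcp_pos: [0.4548, 0.015, 0.1699]
ee_rot: [[-0.005, -1.0, 0.003], [-1.0, 0.005, 0.001], [-0.001, -0.003, -1.0]]
wrist_force: [0.7, 0.5, -0.7]
gripper_width: 1.004
gripper_force: 0.0
```

```bash
python3 look.py purple,.638,.0146,.01 black,.621,.1076,.01 green,.6537,-.0792,.01 yellow,.671,-.1725,.01; python3 - <<'E'
from station import *
import cv2
cv2.imwrite('pics/f.png',capture('side')['pixels']); print(tip_of('flux_bottle','side')[:1],sense()['time_s'])
E
```

```text
tcp [0.4548 0.015  0.1699]
top purple ((np.float64(0.6367), np.float64(0.0146), 0.0283, np.float64(0.6364), np.float64(0.0144), 0.0551), 1107)
side purple ((np.float64(0.6361), np.float64(0.015), 0.0295, np.float64(0.637), np.float64(0.0121), 0.0552), 652)
top black ((np.float64(0.6195), np.float64(0.1075), 0.0333, np.float64(0.6189), np.float64(0.1068), 0.0632), 1630)
side black ((np.float64(0.6187), np.float64(0.1081), 0.0347, np.float64(0.6197), np.float64(0.1039), 0.0633), 687)
top green ((np.float64(0.6526), np.float64(-0.0796), 0.0235, np.float64(0.6523), np.float64(-0.0791), 0.047), 721)
side green ((np.float64(0.654), np.float64(-0.0789), 0.0243, np.float64(0.653), np.float64(-0.081), 0.0472), 602)
top yellow ((np.float64(0.6695), np.float64(-0.1731), 0.0184, np.float64(0.6692), np.float64(-0.1728), 0.039), 422)
side yellow ((np.float64(0.6695), np.float64(-0.1727), 0.0194, np.float64(0.6703), np.float64(-0.1743), 0.0392), 533)
[{'point': [0.4295, -0.1696, -0.0011], 'conf': 0.56}] 31.5167
```

View pics/f.png

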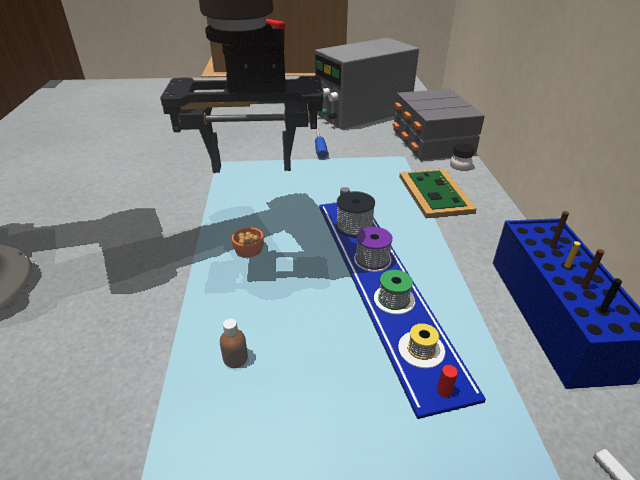

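All four reels are upright and centred to about 2 mm: yellow (423,342) next to the red post (447,381), then green (396,288), purple (374,247), and black (355,213) by the grey post. The bottle is still standing at (234,345) and the arm is clear of everything.

```bash
python3 -c "
from station import *
print(finish_job())"
```

```text
the job is handed in; nothing more can be done
None
```

The job is handed in: the four reels stand upright on their discs, smallest at the red post to largest at the grey post, each within about 2 mm of centre, all let go, with the flux bottle still standing.

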